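# Row up the mantel barometers in the carrying rack

### The arm

A 7-joint arm with a two-finger parallel gripper is mounted at the origin on the work surface. World frame = base frame: x ahead of the robot, y to its left, z up, the work surface at z = 0. Lengths are in m, angles in rad, forces in N, time in s.
With the tool pointing down it reaches from about 0.425 to 1.025 m from the base axis. Payload 9.4 kg.
Tool frame: the origin (TCP) lies midway between the tips of the shut fingers; the grasp point (between the pads) lies 19 mm behind it; z points along the fingers, y is the line along which they close (so a half turn about z gives the same grasp; the last joint's range is limited). The gripper opens to 93 mm and grips with 3 to 60 N. Pads are 15 mm wide; open, the fingers measure 128 mm over their backs; the gripper's body (75 mm by 188 mm) begins 65 mm behind the grasp point.
Start: joints at [-1.314, 0.599, -0.003, 1.599, 0.002, 0.943, -0.08], TCP at [0.238, 0.685, 0.219] pointing down, gripper open.
Joint ranges: [-2.57, 2.57], [-0.35, 1.97], [-1.29, 1.29], [0.11, 2.56], [-1.05, 4.19], [0.11, 1.86], [-2.63, 2.63]. Speed limits (rad/s): [2.22, 2.22, 3.01, 3.01, 3.14, 3.14, 3.14].

### API

Orientations are given as a rotation vector (axis times angle).
In Python, from rig import get_obs, read_camera, sign_off gives the robot as it stands. The module is installed in compiled form; this text tells all that it offers.
- The arm moves only by the tool send_rows, never from a script. Its argument "increments" is a list of rows, each a list of 2 entries, a list of its own where there are three numbers: the shift along the tool's x, y, z in mm, then the turn about the tool's z in rad. In form: [[[tx, ty, tz], yaw], ...]. A call has 1 to 8 rows; each row is the pose to reach, as a shift and turn from the pose commanded when the call began, along the tool's axes at that moment; what a row does not reach only later rows make up. A row lasts 1/10 s, in which the tool goes at most 50 mm and 8.59 degrees, less where a joint would pass 70% of its speed; a pose out of reach is approached as far as the arm can. A call with a gripper value outside its range is refused whole. "jaw" is the finger opening in mm, from 0 to 93, set as the call begins (left out, the last holds). The fingers move at their own pace and stop on an object; the grip force is fixed at half the most. Time passes only in rows, so rows that repeat a pose let the fingers close. It gives the time, the measured TCP pose, the force, the opening and the grip force at its end, in the units of the state.
- get_obs(): the state, without advancing time (a new reading comes with each control period).
- read_camera(name): name is "scene" or "side" or "wrist"; returns a dict with "pixels" (420x560x3 uint8, blue, green, red), "K" (3x3 intrinsics, pixels), "dist_coeffs" ([k1, k2, p1, p2, k3] as OpenCV has them; the pictures are not rectified), "rvec" (rotation vector, rad) and "tvec" (3), from world to camera coordinates, as OpenCV has them; the wrist camera has in their place "mount" (4x4, takes a point from camera to tool coordinates, whose origin is the TCP and whose axes are the flange's). Camera axes: x right, y down, z forward; pixel columns grow to the right and rows downward; lengths in m; the calibration is good to about 2 mm. A picture is of the moment at which its call begins: read the wrist's pose just before it. There is no depth.
- sign_off(): hands the job in; it is judged then, once.
The state is a dict: "t": time; "joint_positions": joint angles; "joint_vel": joint speeds; "tau": joint torques, N m; "ee_pos": TCP position; "eef_rot": TCP orientation; "ft_force": force on the tool from outside, world axes, zero at the start; "wrist_torque": the same for the moment, N m; "opening": finger opening in m; "finger_force": force on a finger pad.
Only numpy, scipy, OpenCV 4.12 (cv2) and the standard library are available. Lean on these libraries where they do the work, as an engineer would, in place of code of your own. Each camera call takes 0.05 s, during which the arm holds its last target. There are 200 camera calls.

### The job

Two restored block barometers on the bench have to join the tall walnut one in the wooden carrying rack. Stand the black one next to the tall one and the green-lacquered one after it, so that the three step down in height, with all dials facing out over the rack's brass-trimmed edge and the faces in one straight line; set them down, do not drop them. Then slide the brass end stop gently up to the row until all three stand snug against one another between it and the end post, and leave the other things on the bench where they are.

Things in the scene. Friction and masses are not known exactly. Their poses are not given: they have to be found in the camera images.
- rack: Fixed wooden rack: flat deck 370 mm long (y), 120 mm deep (x), top 30 mm above the bench, open front and back. Origin: centre of underside; +x: its front, the long edge with brass trim, away from the robot; +y: towards the end post, a board 90 mm tall above the deck, inner face at y = +170 mm. The row stands along the centre line (x = 0).
- tall: Tall walnut block barometer with cream dial, already on the rack by the end post: 50 mm deep (x), 70 mm wide (y), 115 mm tall. Body origin: centre of the underside; z up through the case, +x out of the dial face, +y to the left of a person standing behind the case.
- medium: Black (ebonised) block barometer with dark dial: 50 mm deep (x), 70 mm wide (y), 100 mm tall. Body origin: centre of the underside; z up through the case, +x out of the dial face, +y to the left of a person standing behind the case.
- small: Small green-lacquered block barometer with brass dial: 50 mm deep (x), 70 mm wide (y), 85 mm tall. Body origin: centre of the underside; z up through the case, +x out of the dial face, +y to the left of a person standing behind the case.
- stop (a joint): Travel in m of the brass end stop along the rack's +y towards the end post; 0 fully open, up to 0.13. At 0 its pressing face is at rack y = -105 mm. It slides with light friction and stays where left.
- stop_face (a point): Middle of the stop's pressing face (60 mm wide, 60 mm tall, 12 mm thick plate), 30 mm above the deck.
- stop_grip (a point): On the axis of the stop's black upright handle post (18 mm diameter, top 66 mm above the deck), 50 mm above the deck and 60 mm behind the pressing face. Pinch it from above or push it.
- dish: Pewter parts dish, 100 mm across, 28 mm high, loose bystander. Origin: centre of the underside.
- dial_plate: Loose white enamel dial plate, 110 mm across, 5 mm thick, bystander. Origin: centre of the underside.
- bezel: Loose silver bezel ring, 116 mm across, 10 mm high, bystander. Origin: centre of the underside.
- knob_a: Ebony setting knob, 38 mm across, 56 mm tall, standing, bystander. Origin: centre of the underside.
- knob_b: Second ebony setting knob, same as the first, bystander.
- clamp: Fixed cast iron C-clamp on a 130 x 90 mm wooden block, gripping a walnut finial; about 200 mm tall overall. Keep clear. Origin: centre of the underside.

How it is judged:
On the way, in this order (a step that is already met when the one before it is completed fails the run):
1. All three barometers stand released on the rack in order of height from the end post, dials to the front (angle between each of tall, medium, small's own z axis and vertical below 0.06 rad and z of tall in the frame of rack between 0.024 and 0.036 m and x of tall in the frame of rack between -0.035 and 0.035 m and z of medium in the frame of rack between 0.024 and 0.036 m and x of medium in the frame of rack between -0.035 and 0.035 m and z of small in the frame of rack between 0.024 and 0.036 m and x of small in the frame of rack between -0.035 and 0.035 m and y of medium in the frame of tall between -0.13 and -0.064 m and y of tall in the frame of medium above 0.055 m and y of small in the frame of medium between -0.13 and -0.064 m and y of medium in the frame of small above 0.055 m and contact force between the fingers and medium below 0.3 N and contact force between the fingers and small below 0.3 N), for 0.2 s.
2. The end stop has been slid up and the row is snug, straight and square (angle between each of tall, medium, small's own z axis and vertical below 0.06 rad and z of tall in the frame of rack between 0.024 and 0.036 m and x of tall in the frame of rack between -0.035 and 0.035 m and z of medium in the frame of rack between 0.024 and 0.036 m and x of medium in the frame of rack between -0.035 and 0.035 m and z of small in the frame of rack between 0.024 and 0.036 m and x of small in the frame of rack between -0.035 and 0.035 m and y of medium in the frame of tall between -0.075 and -0.064 m and y of tall in the frame of medium above 0.055 m and y of small in the frame of medium between -0.075 and -0.064 m and y of medium in the frame of small above 0.055 m and x of medium in the frame of tall between -0.009 and 0.009 m and x of small in the frame of tall between -0.009 and 0.009 m and angle between the x axis of each of tall, medium, small and the x axis of rack, either way round below 0.1 rad and y of tall in the frame of rack above 0.13 m and y of stop_face in the frame of small above -0.04 m), for 0.2 s.
At the end, for the whole second after the job is handed in: All three stand upright at rest on the rack deck, tall, medium, small from the end post, dials to the brass-trimmed side; gaps between neighbours, to the end post and to the stop under 5 mm; faces in line within 9 mm and square to the rack within 0.1 rad (all of step 2 and linear speed of each of tall, medium, small below 0.02 m/s); the robot touches nothing.
It fails at once if A barometer is knocked over (angle between any of tall, medium, small's own z axis and vertical above 0.5 rad).
It fails at once if A barometer is dropped (moves faster than 0.5 m/s unheld) ((linear speed of tall above 0.5 m/s and contact force between the fingers and tall below 0.1 N) or (linear speed of medium above 0.5 m/s and contact force between the fingers and medium below 0.1 N) or (linear speed of small above 0.5 m/s and contact force between the fingers and small below 0.1 N)).
It fails at once if The small and medium barometers are rammed together with over 40 N (contact force between medium and small above 40 N).
It fails at once if A bystander (dish, dial plate, bezel, knobs) is moved more than 30 mm (distance of any of dish, dial_plate, bezel, knob_a, knob_b from where it was at the start of the episode above 0.03 m).
It also fails if it takes over 59 s, if anything falls off the work surface, if the arm or the gripper's body presses on something with over 40 N, if the wrist force passes 120 N, or if a joint passes its speed limit or range.

## Working session

There is one attempt and no reset: what is moved stays moved. The work goes in short steps, Python scripts to look and compute and a tool call to move; the robot and the scene stay as the last step left them, time stands still between calls to the robot, and variables do not carry over. Pictures are saved under pics/ and viewed, at most 10 in all, crops included, and the job is handed in when it is done.

Besides the shell and the picture viewer there is one more tool, called as name(argument=value, ...) on one line, values as JSON. send_rows: Moves the arm, as the interface text tells. Its arguments: {"type":"object","properties":{"increments":{"type":"array","items":{"type":"array"}},"jaw":{"type":"number"}},"required":["increments"]}

```bash
mkdir -p pics; cat > h.py <<'E'
import numpy as np, cv2
from rig import get_obs, read_camera
def cam(name):
    o=get_obs(); c=read_camera(name)
    if 'mount' in c:
        T=np.eye(4); T[:3,:3]=cv2.Rodrigues(np.array(o['eef_rot'],float))[0]; T[:3,3]=o['ee_pos']
        W=np.linalg.inv(T@np.array(c['mount'])); c['R']=W[:3,:3]; c['t']=W[:3,3]
    else:
        c['R']=cv2.Rodrigues(np.array(c['rvec'],float))[0]; c['t']=np.array(c['tvec'],float).ravel()
    return c
def save(name,fn):
    c=cam(name); cv2.imwrite('pics/'+fn+'.png',c['pixels'])
    np.savez('pics/'+fn,**{k:np.array(c[k]) for k in('K','dist_coeffs','R','t','pixels')}); return c
def load(fn): return np.load('pics/'+fn+'.npz')
def ray(c,p):
    u=cv2.undistortPoints(np.array([[p]],float),np.array(c['K'],float),np.array(c['dist_coeffs'],float))[0,0]
    return -c['R'].T@c['t'], c['R'].T@np.array([u[0],u[1],1])
def atz(c,p,z):
    o,d=ray(c,p); return o+d*(z-o[2])/d[2]
def tri(obs):
    A=np.zeros((3,3));b=np.zeros(3)
    for c,p in obs:
        o,d=ray(c,p); d=d/np.linalg.norm(d); P=np.eye(3)-np.outer(d,d); A+=P;b+=P@o
    x=np.linalg.solve(A,b)
    return x,[round(1e3*np.linalg.norm(np.cross(x-ray(c,p)[0],ray(c,p)[1]/np.linalg.norm(ray(c,p)[1]))),1) for c,p in obs]
def proj(c,X):
    return cv2.projectPoints(np.array(X,float).reshape(-1,1,3),cv2.Rodrigues(c['R'])[0],c['t'],np.array(c['K'],float),np.array(c['dist_coeffs'],float))[0][:,0]
E
python3 - <<'E'
from h import *
for n in('scene','side'):
    c=save(n,n+'0'); print(n,-c['R'].T@c['t'])
    cv2.imwrite('pics/%s0b.png'%n,cv2.resize(c['pixels'],(800,600),interpolation=cv2.INTER_CUBIC))
print(get_obs())
E
```

```text
scene [1.53932584 0.17904947 0.95990399]
side [ 0.47827637 -1.05958353  1.15325501]
{'t': 0.1, 'joint_positions': array([-1.31371847,  0.60004318, -0.00252328,  1.60002034,  0.00181552,
        0.94294801, -0.07979241]), 'joint_vel': array([-1.52195952e-04, -2.33092299e-03,  7.45993270e-04,  5.27613005e-05,
       -9.82733183e-05, -2.18395043e-03, -7.73425746e-04]), 'tau': array([ 6.47787703e-03, -7.66563606e+01,  1.50292195e+00, -2.52938157e+01,
       -5.22635831e-02,  1.35912700e-02,  4.37089784e-05]), 'ee_pos': array([0.2374072 , 0.68456587, 0.21785859]), 'eef_rot': array([-5.21762420e-01, -3.09787963e+00,  2.22264669e-03]), 'ft_force': array([-0.08662005, -0.48956082, -0.10154268]), 'wrist_torque': array([ 0.04819849, -0.00668866, -0.00211264]), 'finger_force': 0.0, 'opening': 0.093061011613529}
```

View pics/scene0b.png

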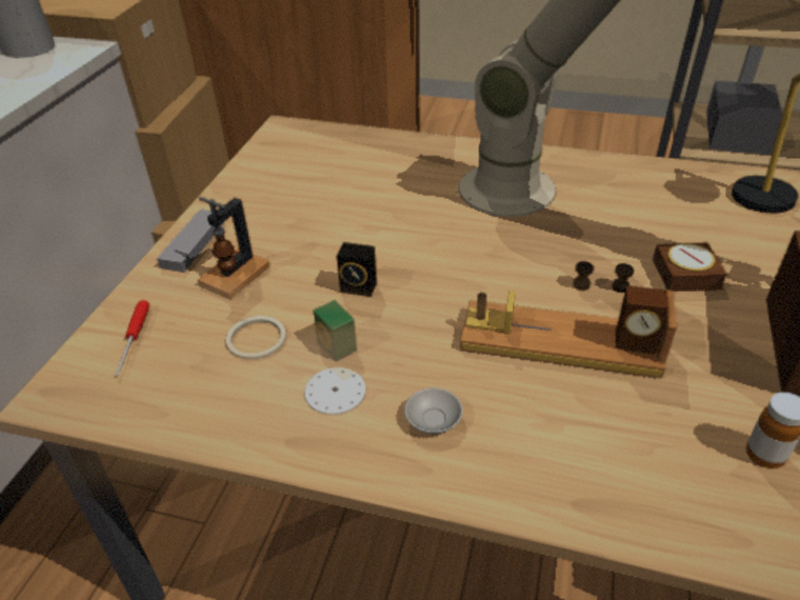

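View pics/side0b.png

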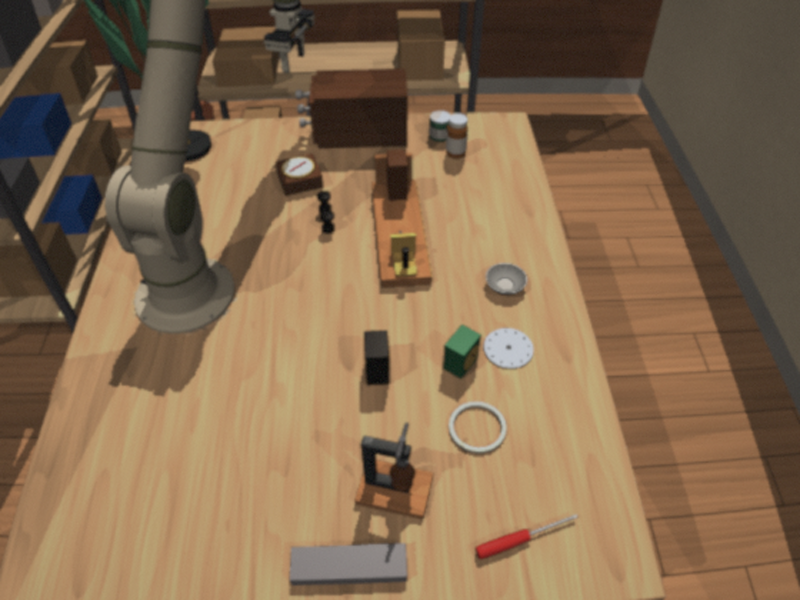

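```bash
python3 - <<'E'
from h import *
s=load('scene0')['pixels'];d=load('side0')['pixels']
def crop(im,x0,y0,w,h,k): 
    return cv2.resize(im[y0:y0+h,x0:x0+w],None,fx=k,fy=k,interpolation=cv2.INTER_CUBIC)
A=np.zeros((540,800,3),np.uint8)
a=crop(s,215,165,58,90,6);A[:540,:348]=a
a=crop(d,250,225,90,45,5);A[:225,350:800]=a
A[240:540,350:800]=crop(s,325,200,75,50,6)
cv2.imwrite('pics/c1.png',A)
A=np.zeros((600,800,3),np.uint8)
A[:600,:330]=crop(d,255,100,55,100,6)
A[:420,335:755]=crop(s,410,195,70,70,6)
cv2.imwrite('pics/c2.png',A)
E
```

```text
(no output)
```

View pics/c1.png

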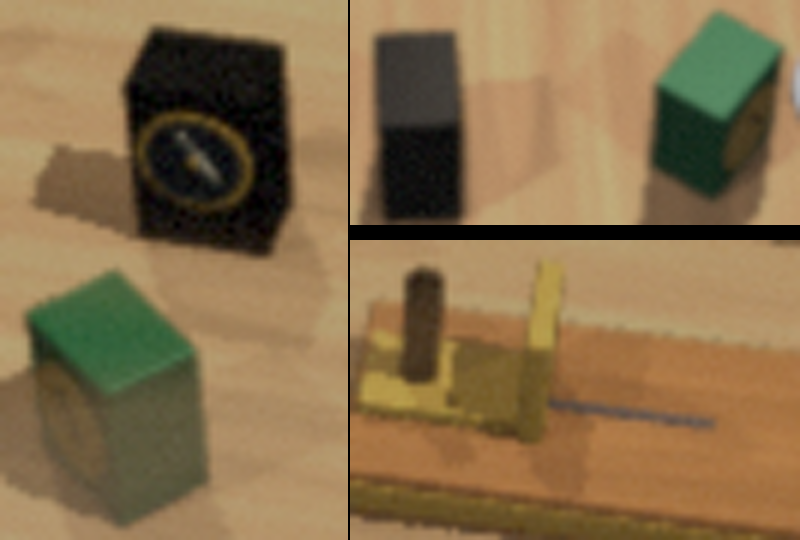

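View pics/c2.png

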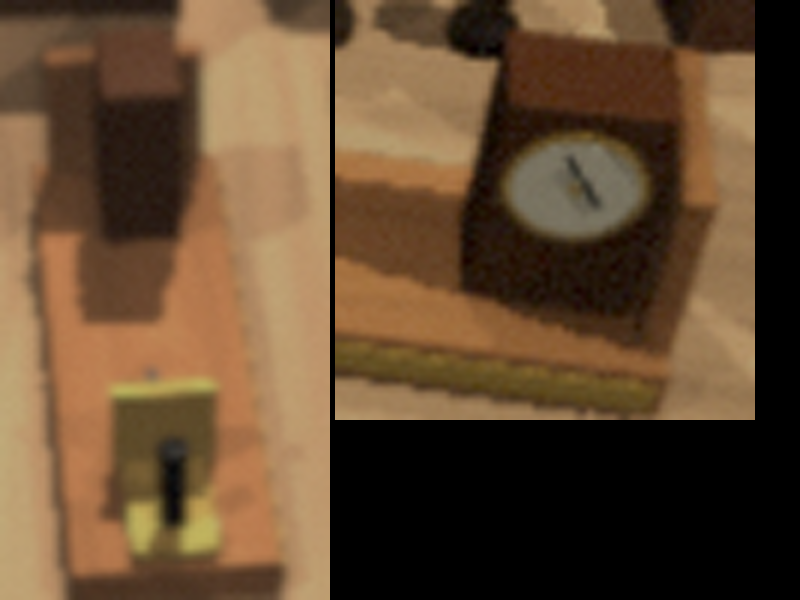

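```bash
cat > fit.py <<'E'
from h import *
from scipy.optimize import least_squares
def fit(pts,x0):
    def res(p):
        c,s=np.cos(p[2]),np.sin(p[2]); r=[]
        for v,px,b in pts:
            X=[p[0]+c*b[0]-s*b[1],p[1]+s*b[0]+c*b[1],p[3]+b[2]]
            r+=list(proj(v,X)[0]-px)
        return np.array(r)
    q=least_squares(res,x0,loss='soft_l1'); return q.x,res(q.x).reshape(-1,2)
E
cat > m.py <<'E'
from fit import *
S,D=load('scene0'),load('side0')
P=lambda p,ox,oy,x,y,k:(x+(p[0]-ox+.5)/k-.5,y+(p[1]-oy+.5)/k-.5)
s1=lambda *p:P(p,0,0,215,165,6); d1=lambda *p:P(p,350,0,250,225,5); s3=lambda *p:P(p,350,240,325,200,6)
d2=lambda *p:P(p,0,0,255,100,6); s2=lambda *p:P(p,335,0,410,195,6)
def rep(n,pts,x0):
    x,r=fit(pts,x0); print(n,np.round(x,4),'res',np.round(r,1).tolist())
h=.1
c=lambda sx,sy,z:(.025*sx,.035*sy,z)
rep('medium',[(S,s1(127,85),c(1,-1,h)),(S,s1(152,30),c(-1,-1,h)),(S,s1(284,45),c(-1,1,h)),(S,s1(140,240),c(1,-1,0)),(S,s1(268,253),c(1,1,0)),(S,s1(292,205),c(-1,1,0)),
 (D,d1(375,37),c(-1,1,h)),(D,d1(455,33),c(1,1,h)),(D,d1(462,122),c(1,-1,h)),(D,d1(382,127),c(-1,-1,h)),(D,d1(385,218),c(-1,-1,0)),(D,d1(463,218),c(1,-1,0))],[.5,-.1,0,0])
h=.085
rep('small',[(S,s1(27,315),c(1,-1,h)),(S,s1(115,270),c(-1,-1,h)),(S,s1(197,350),c(-1,1,h)),(S,s1(108,392),c(1,1,h)),(S,s1(123,525),c(1,1,0)),(S,s1(208,482),c(-1,1,0)),
 (D,d1(718,12),c(-1,1,h)),(D,d1(782,50),c(1,1,h)),(D,d1(722,122),c(1,-1,h)),(D,d1(655,85),c(-1,-1,h)),(D,d1(655,165),c(-1,-1,0)),(D,d1(713,197),c(1,-1,0))],[.65,-.1,-.7,0])
h=.115
rep('tall',[(S,s2(497,105),c(1,-1,h)),(S,s2(510,30),c(-1,-1,h)),(S,s2(682,42),c(-1,1,h)),(S,s2(675,120),c(1,1,h)),(S,s2(462,290),c(1,-1,0)),
 (D,d2(95,30),c(-1,1,h)),(D,d2(175,35),c(1,1,h)),(D,d2(182,97),c(1,-1,h)),(D,d2(100,100),c(-1,-1,h)),(D,d2(103,235),c(-1,-1,0)),(D,d2(180,240),c(1,-1,0))],[.6,.45,0,.03])
rep('rack',[(S,s3(368,300),(-.06,-.185,.03)),(S,s2(667,380),(.06,.185,.03)),(S,s2(712,205),(.06,.185,.12)),(S,(323,241),(.06,-.185,.03)),
 (D,d2(70,572),(-.06,-.185,.03)),(D,d2(283,565),(.06,-.185,.03)),(D,d2(45,50),(-.06,.17,.12)),(D,d2(200,50),(.06,.17,.12))],[.6,.35,0,0])
rep('stop handle+plate (rack yaw)',[(S,s3(425,274),(0,0,0)),(D,d2(173,447),(0,0,0))],[.6,.2,0,.1])
print('triangulated tops: med',tri([(S,s1(152,30)),(D,d1(382,127))]),tri([(S,s1(284,45)),(D,d1(375,37))]))
print('small',tri([(S,s1(27,315)),(D,d1(722,122))]),tri([(S,s1(108,392)),(D,d1(782,50))]),tri([(S,s1(115,270)),(D,d1(655,85))]),tri([(S,s1(197,350)),(D,d1(718,12))]))
print('handle',tri([(S,s3(425,274)),(D,d2(173,447))]))
print('tall',tri([(S,s2(510,30)),(D,d2(100,100))]),tri([(S,s2(675,120)),(D,d2(175,35))]))
E
python3 m.py
python3 - <<'E'
import sys; sys.path.insert(0,'.')
from h import *
T=cv2.Rodrigues(np.array(get_obs()['eef_rot']))[0]; print(T.round(3)); print(read_camera('wrist')['mount'])
E
```

```text
medium [ 0.4582 -0.2416  0.0301 -0.0018] res [[-1.4, 0.3], [-0.4, -0.5], [0.4, -0.1], [-0.7, 0.9], [0.3, 1.9], [0.7, -0.5], [-0.8, -1.3], [0.2, -1.5], [0.2, -0.2], [-1.4, -0.1], [-0.4, 1.5], [0.6, 0.5]]
small [ 0.6356 -0.2281 -0.6549 -0.002 ] res [[-1.3, -0.3], [-0.3, -0.4], [0.4, -0.2], [-0.7, 0.9], [-0.4, 1.6], [0.7, 0.6], [-0.9, -1.2], [0.6, -1.3], [0.2, -0.2], [-0.9, -0.6], [-2.2, 0.3], [0.1, 1.6]]
tall [0.5204 0.319  0.0097 0.0283] res [[0.6, -0.8], [-1.0, -0.8], [-0.6, 1.2], [0.9, 1.0], [-1.5, 1.4], [-0.2, -0.5], [-0.1, -1.7], [-0.2, -0.6], [-0.4, -0.7], [-0.4, 1.4], [0.0, 0.1]]
rack [ 0.5206  0.1862  0.0583 -0.0022] res [[0.1, -0.0], [0.6, -0.9], [1.2, 2.6], [-1.6, -2.9], [0.2, 0.7], [0.2, -0.7], [-3.6, 2.3], [2.5, 0.4]]
stop handle+plate (rack yaw) [0.5283 0.0317 0.     0.0962] res [[-0.4, 0.4], [-0.4, -0.6]]
triangulated tops: med (array([ 0.43718357, -0.27617758,  0.09750179]), [np.float64(1.4), np.float64(1.4)]) (array([ 0.43324802, -0.20959835,  0.0967796 ]), [np.float64(1.7), np.float64(1.7)])
small (array([ 0.63301854, -0.2688849 ,  0.08059294]), [np.float64(1.1), np.fl
[... 167 characters left out ...]
.float64(1.6)]) (array([ 0.63854551, -0.18717534,  0.08163305]), [np.float64(1.6), np.float64(1.6)])
handle (array([0.52848469, 0.03135527, 0.095872  ]), [np.float64(2.0), np.float64(2.0)])
tall (array([0.4963677 , 0.28576112, 0.14018769]), [np.float64(1.4), np.float64(1.4)]) (array([0.54352881, 0.3505424 , 0.14150938]), [np.float64(3.1), np.float64(3.1)])
[[-0.945  0.328 -0.   ]
 [ 0.328  0.945 -0.001]
 [-0.    -0.001 -1.   ]]
[[ 1.41764310e-03 -9.66946213e-01 -2.54976492e-01  7.16755033e-02]
 [ 9.99998613e-01  1.59369820e-03 -4.83885010e-04 -6.06229589e-04]
 [ 8.74246354e-04 -2.54975452e-01  9.66947131e-01 -1.65427058e-01]
 [ 0.00000000e+00  0.00000000e+00  0.00000000e+00  1.00000000e+00]]
```

```bash
cat > go.py <<'E'
import sys
from h import *
o=get_obs(); R=cv2.Rodrigues(np.array(o['eef_rot']))[0]
a=[float(v) for v in sys.argv[1:]]
def inc(x,y,z,ang=None):
    d=R.T@(np.array([x,y,z])-o['ee_pos'])*1e3
    cur=np.arctan2(R[1,1],R[0,1]); yaw=0 if ang is None else -((ang-cur+np.pi/2)%np.pi-np.pi/2)
    return np.round(d,1),round(yaw,3)
if __name__=='__main__':
    print('pos',np.round(o['ee_pos'],4),'q',np.round(o['joint_positions'],2),'t',o['t'],'tilt',np.round(R[2],4))
    print(inc(*a))
E
python3 go.py .54 .42 .36 0.03; python3 -c "
from h import *
print(read_camera('wrist')['K'])"
```

```text
pos [0.2374 0.6846 0.218 ] q [-1.31  0.6  -0.    1.6   0.    0.94 -0.08] t 0.15 tilt [-2.0e-04 -1.2e-03 -1.0e+00]
(array([-372.6, -151.1, -141.8]), np.float64(1.207))
[[345.11653282   0.         277.08231309]
 [  0.         345.11653282 206.94853865]
 [  0.           0.           1.        ]]
```

send_rows(increments=[[[-40, -16, -40], 0.15], [[-85, -35, -70], 0.3], [[-130, -53, -100], 0.45], [[-175, -71, -130], 0.6], [[-220, -90, -142], 0.75], [[-265, -108, -142], 0.9], [[-310, -126, -142], 1.05], [[-355, -144, -142], 1.2]], jaw=93)

```text
t: 1.0
ee_pos: [0.5093, 0.4466, 0.361]
eef_rot: [-2.186, -2.256, -0.002]
ft_force: [0.2, 0.6, -0.1]
opening: 0.0934
finger_force: 0.0
```

```bash
python3 go.py .54 .36 .36 0.03
```

```text
pos [0.5093 0.4466 0.361 ] q [-1.04  0.44  0.36  1.56 -0.17  1.17 -0.61] t 1.0 tilt [ 9.e-04  6.e-04 -1.e+00]
(array([-87.5,  28. ,   0.9]), np.float64(0.001))
```

send_rows(increments=[[[-40, 15, -10], 0], [[-90, 15, -20], 0], [[-110, 15, -20], 0], [[-110, 15, -20], 0], [[-110, 15, -20], 0]])

```text
t: 1.5
ee_pos: [0.5267, 0.3394, 0.3803]
eef_rot: [-2.179, -2.262, -0.001]
ft_force: [-0.4, 1.0, -0.1]
opening: 0.0932
finger_force: 0.0
```

```bash
python3 -c "
from h import *
save('wrist','w1')"; python3 go.py .525 .13 .38 0.03
```

```text
pos [0.5264 0.3403 0.3799] q [-0.93  0.36  0.38  1.65 -0.14  1.17 -0.47] t 1.55 tilt [ 7.e-04 -7.e-04 -1.e+00]
(array([-2.101e+02, -9.600e+00, -2.000e-01]), np.float64(0.009))
```

send_rows(increments=[[[-40, 0, 0], 0], [[-80, 0, 0], 0], [[-120, 0, 0], 0], [[-160, 0, 0], 0], [[-195, 0, 0], 0], [[-200, 0, 0], 0], [[-200, 0, 0], 0], [[-200, 0, 0], 0]])

```text
t: 2.35
ee_pos: [0.5345, 0.1413, 0.3799]
eef_rot: [-2.176, -2.265, 0.0]
ft_force: [-0.4, 0.4, 0.1]
opening: 0.0933
finger_force: 0.0
```

```bash
python3 -c "
from h import *
save('wrist','w2')
a=cv2.resize(load('w1')['pixels'],(800,600),interpolation=cv2.INTER_CUBIC);b=cv2.resize(load('w2')['pixels'],(800,600),interpolation=cv2.INTER_CUBIC)
cv2.imwrite('pics/w1b.png',a);cv2.imwrite('pics/w2b.png',b)"; python3 go.py .46 -.242 .25 0.03
```

```text
pos [0.5345 0.1413 0.3798] q [-0.71  0.25  0.44  1.8  -0.12  1.12 -0.18] t 2.4 tilt [ 2.e-04 -5.e-04 -1.e+00]
(array([-380. ,  -89.8,  129.8]), np.float64(0.01))
```

View pics/w1b.png

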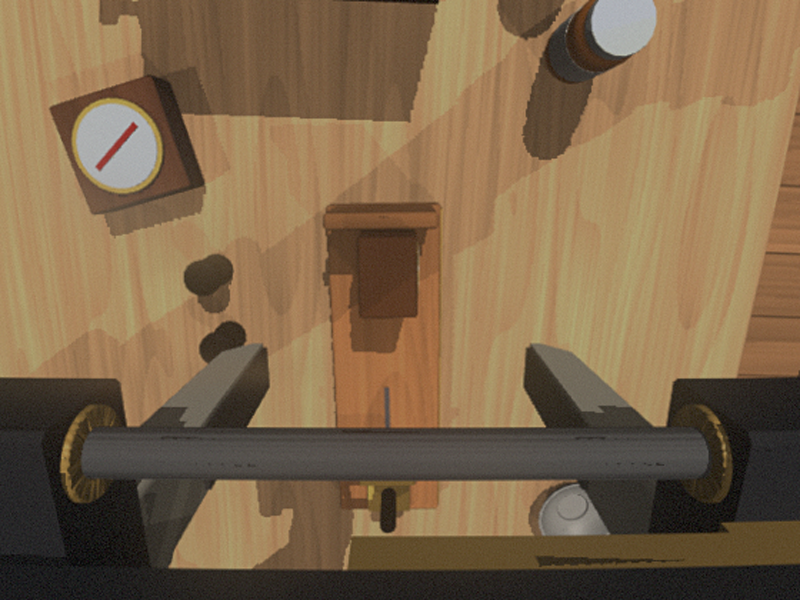

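View pics/w2b.png

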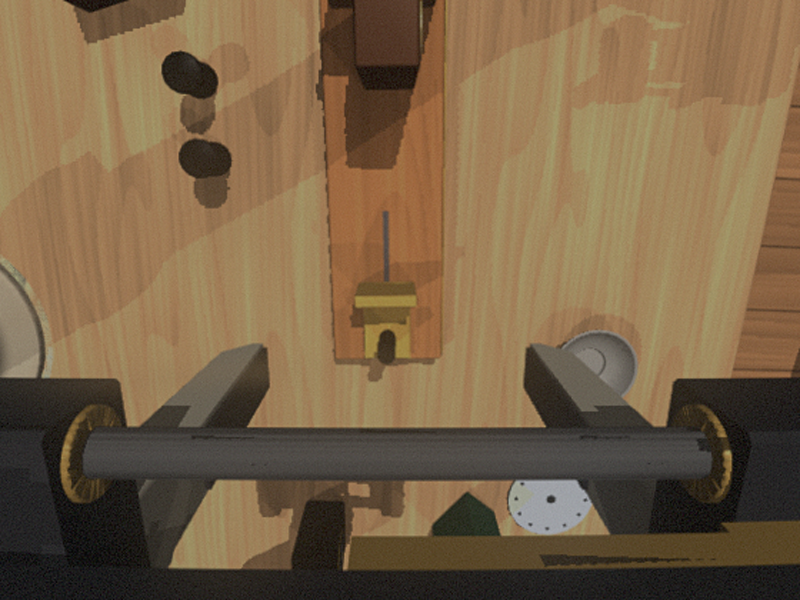

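```bash
cat > m2.py <<'E'
from h import *
A,B=load('w1'),load('w2'); q=lambda x,y:((x+.5)*.7-.5,(y+.5)*.7-.5)
for n,c,p,z in [('L',A,(330,280),.03),('L',A,(341,509),.03),('R',A,(439,240),.03),('R',A,(437,508),.03),('L',B,(335,358),.03),('R',B,(441,357),.03),('L',B,(322,100),.03),('R',B,(444,100),.03),
 ('tall',A,(360,236),.145),('tall',A,(416,236),.145),('tall',A,(417,317),.145),('tall',A,(358,317),.145),('tall',B,(356,66),.145),('tall',B,(420,66),.145),('tallbot',B,(362,88),.03),('tallbot',B,(417,88),.03),
 ('plate face top',B,(356,306),.09),('plate r',B,(415,306),.09),('plate far',B,(358,284),.09),('plate far r',B,(415,284),.09),('handletop',B,(386,338),.096)]:
    print(n,np.round(atz(c,q(*p),z),4))
print(tri([(A,q(358,317)),(B,q(356,66))]),tri([(A,q(341,509)),(B,q(335,358))]),tri([(A,q(437,508)),(B,q(441,357))]))
E
python3 m2.py
```

```text
L [0.4562 0.2885 0.03  ]
L [4.707e-01 2.000e-04 3.000e-02]
R [0.5705 0.3362 0.03  ]
R [0.5885 0.0064 0.03  ]
L [0.4704 0.0007 0.03  ]
R [0.5889 0.0069 0.03  ]
L [0.4547 0.2715 0.03  ]
R [0.5746 0.2764 0.03  ]
tall [0.4953 0.3533 0.145 ]
tall [0.5409 0.355  0.145 ]
tall [0.5452 0.2861 0.145 ]
tall [0.495  0.2842 0.145 ]
tall [0.497  0.2833 0.145 ]
tall [0.5451 0.2853 0.145 ]
tallbot [0.4938 0.2841 0.03  ]
tallbot [0.5475 0.2863 0.03  ]
plate face top [0.4971 0.0796 0.09  ]
plate r [0.5537 0.082  0.09  ]
plate far [0.4985 0.1014 0.09  ]
plate far r [0.5526 0.1036 0.09  ]
handletop [0.5271 0.0504 0.096 ]
(array([0.49589202, 0.28361938, 0.14312759]), [np.float64(1.0), np.float64(1.0)]) (array([0.47069473, 0.00124469, 0.03131002]), [np.float64(0.1), np.float64(0.1)]) (array([0.58856497, 0.00735558, 0.0312628 ]), [np.float64(0.2), np.float64(0.2)])
```

send_rows(increments=[[[-48, -11, 0], 0], [[-96, -22, 10], 0], [[-144, -34, 20], 0], [[-192, -45, 40], 0], [[-240, -57, 60], 0], [[-288, -68, 80], 0], [[-335, -79, 100], 0], [[-375, -89, 110], 0.01]])

```text
t: 3.2
ee_pos: [0.4611, -0.2344, 0.2703]
eef_rot: [-2.186, -2.255, 0.0]
ft_force: [1.2, 0.1, -0.2]
opening: 0.0933
finger_force: 0.0
```

```bash
python3 -c "
from h import *
save('wrist','w3')
cv2.imwrite('pics/w3b.png',cv2.resize(load('w3')['pixels'][:290],(800,414),interpolation=cv2.INTER_CUBIC))"; python3 go.py .459 -.2415 .061 0.03
```

```text
pos [ 0.4577 -0.2427  0.2695] q [-0.06  0.32  0.58  2.03 -0.23  0.85  0.67] t 3.25 tilt [-0.0036 -0.0022 -1.    ]
(array([  1.9,   1.8, 208.5]), np.float64(-0.009))
```

View pics/w3b.png

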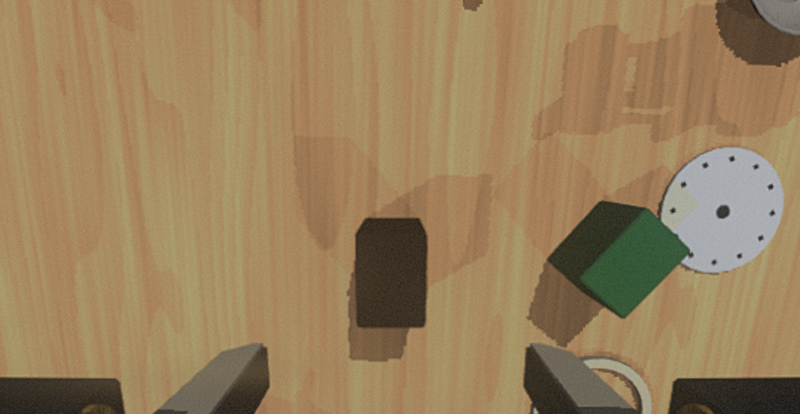

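```bash
python3 - <<'E'
from h import *
B=load('w3'); q=lambda x,y:((x+.5)*.7-.5,(y+.5)*.7-.5)
for P,z in (([(356,237),(427,237),(426,327),(356,327)],.1),([(652,210),(690,250),(624,318),(581,279)],.085)):
    X=np.array([atz(B,q(*p),z)[:2] for p in P]); print(X.round(4).tolist(),X.mean(0).round(4)); 
    for i in range(4): d=X[(i+1)%4]-X[i]; print(np.linalg.norm(d).round(4),np.arctan2(d[1],d[0]).round(3))
E
python3 go.py .459 -.2415 .061 0.03
```

```text
[[0.4315, -0.2122], [0.48, -0.2106], [0.4824, -0.2752], [0.4323, -0.2769]] [ 0.4566 -0.2437]
0.0485 0.032
0.0647 -1.534
0.0502 -3.109
0.0647 1.582
[[0.6399, -0.1879], [0.6726, -0.2155], [0.6317, -0.2684], [0.5953, -0.2397]] [ 0.6348 -0.2279]
0.0427 -0.7
0.0669 -2.228
0.0464 2.472
0.0683 0.86
pos [ 0.4577 -0.2427  0.2695] q [-0.06  0.32  0.58  2.03 -0.23  0.85  0.67] t 3.25 tilt [-0.0036 -0.0022 -1.    ]
(array([  1.9,   1.8, 208.5]), np.float64(-0.009))
```

send_rows(increments=[[[2, 1, 45], -0.009], [[2, 1, 90], -0.009], [[2, 1, 130], -0.009], [[2, 1, 165], -0.009], [[2, 1, 190], -0.009], [[2, 1, 205], -0.009], [[2, 1, 208], -0.009], [[2, 1, 208], -0.009]])

```text
t: 4.05
ee_pos: [0.462, -0.2317, 0.0631]
eef_rot: [-2.179, -2.262, 0.0]
ft_force: [0.4, 0.8, 0.8]
opening: 0.0929
finger_force: 0.0
```

send_rows(increments=[[[0, 0, 0], 0], [[0, 0, 0], 0], [[0, 0, 0], 0], [[0, 0, 0], 0], [[0, 0, 0], 0], [[0, 0, 0], 0], [[0, 0, 0], 0]], jaw=20)

```text
t: 4.75
ee_pos: [0.4609, -0.2325, 0.0637]
eef_rot: [-2.181, -2.26, 0.0]
ft_force: [-2.5, 0.2, 3.9]
opening: 0.0509
finger_force: 29.7
```

```bash
python3 go.py .459 -.2415 .061 0.03
```

```text
pos [ 0.4609 -0.2325  0.0637] q [ 0.15  0.62  0.31  2.21 -0.5   0.37  0.91] t 4.75 tilt [ 5.e-04 -7.e-04 -1.e+00]
(array([-9. , -2.2,  2.6]), np.float64(0.006))
```

```bash
python3 go.py .523 .252 .25 0.045
```

```text
pos [ 0.4609 -0.2325  0.0637] q [ 0.15  0.62  0.31  2.21 -0.5   0.37  0.91] t 4.75 tilt [ 5.e-04 -7.e-04 -1.e+00]
(array([ 482. ,   79.3, -186.1]), np.float64(-0.009))
```

send_rows(increments=[[[0, 0, -15], 0], [[0, 0, -40], 0], [[0, 0, -85], 0], [[0, 0, -130], 0], [[0, 0, -170], 0], [[30, 4, -187], 0], [[70, 9, -187], 0], [[115, 16, -187], 0]])

```text
t: 5.55
ee_pos: [0.4733, -0.1166, 0.2512]
eef_rot: [2.183, 2.258, 0.002]
ft_force: [1.2, 0.3, -4.2]
opening: 0.0501
finger_force: 29.9
```

send_rows(increments=[[[45, 6, 0], 0], [[90, 12, 0], 0], [[135, 18, 0], 0], [[180, 24, 0], 0], [[225, 30, 0], 0], [[270, 36, 0], 0], [[310, 42, 0], 0], [[340, 46, 0], 0]])

```text
t: 6.35
ee_pos: [0.5066, 0.2276, 0.2501]
eef_rot: [-2.178, -2.263, -0.0]
ft_force: [-0.4, -0.6, -4.4]
opening: 0.0503
finger_force: 29.9
```

send_rows(increments=[[[15, 2, 0], 0], [[20, 3, 0], 0], [[20, 3, 0], 0], [[20, 3, 0], 0], [[20, 3, 0], 0], [[20, 3, 0], 0], [[20, 3, 0], 0], [[20, 3, 0], 0]])

```text
t: 7.15
ee_pos: [0.5093, 0.2441, 0.2507]
eef_rot: [2.182, 2.261, 0.0]
ft_force: [0.3, 0.1, -3.3]
opening: 0.05
finger_force: 29.9
```

```bash
python3 go.py .523 .252 .094 0.045; python3 -c "
from h import *
save('side','s1');save('scene','sc1')"
```

```text
pos [0.5093 0.2441 0.2507] q [-0.92  0.4   0.52  1.96 -0.26  0.84 -0.22] t 7.15 tilt [ 1.e-04  1.e-04 -1.e+00]
(array([  7.4,  13.9, 156.7]), np.float64(-0.009))
```

send_rows(increments=[[[4, 8, 0], -0.009], [[7.4, 14, 10], -0.009], [[7.4, 14, 40], -0.009], [[7.4, 14, 70], -0.009], [[7.4, 14, 100], -0.009], [[7.4, 14, 125], -0.009], [[7.4, 14, 140], -0.009], [[7.4, 14, 145], -0.009]])

```text
t: 8.05
ee_pos: [0.5226, 0.2521, 0.1031]
eef_rot: [-2.17, -2.271, 0.005]
ft_force: [0.9, -0.4, -3.3]
opening: 0.0502
finger_force: 29.9
```

```bash
python3 go.py .523 .252 .094 0.045
```

```text
pos [0.5226 0.2521 0.1031] q [-0.8   0.61  0.38  2.05 -0.41  0.56 -0.09] t 8.05 tilt [-0.0017 -0.0025 -1.    ]
(array([-0.1,  0.4,  9.1]), np.float64(0.0))
```

send_rows(increments=[[[0, 0, 2], 0], [[0, 0, 4], 0], [[0, 0, 6], 0], [[0, 0, 7], 0], [[0, 0, 8], 0], [[0, 0, 9], 0], [[0, 0, 9], 0], [[0, 0, 9], 0]])

```text
t: 8.85
ee_pos: [0.523, 0.2523, 0.0967]
eef_rot: [2.171, 2.271, 0.0]
ft_force: [-0.6, 0.1, -3.4]
opening: 0.05
finger_force: 29.9
```

send_rows(increments=[[[0, 0, 1], 0], [[0, 0, 1], 0], [[0, 0, 2], 0], [[0, 0, 2], 0], [[0, 0, 3], 0], [[0, 0, 3], 0], [[0, 0, 3], 0], [[0, 0, 3], 0]])

```text
t: 9.65
ee_pos: [0.5231, 0.2523, 0.0937]
eef_rot: [2.171, 2.271, 0.0]
ft_force: [0.1, -0.2, -1.3]
opening: 0.0501
finger_force: 29.9
```

send_rows(increments=[[[0, 0, 0.5], 0], [[0, 0, 1], 0], [[0, 0, 1], 0], [[0, 0, 1], 0]])

```text
t: 10.05
ee_pos: [0.5227, 0.252, 0.0933]
eef_rot: [-2.171, -2.27, 0.0]
ft_force: [-3.1, -2.1, 8.2]
opening: 0.05
finger_force: 29.9
```

send_rows(increments=[[[0, 0, 0], 0], [[0, 0, 0], 0], [[0, 0, 0], 0], [[0, 0, 0], 0], [[0, 0, 0], 0], [[0, 0, 0], 0]], jaw=93)

```text
t: 10.65
ee_pos: [0.523, 0.2523, 0.0925]
eef_rot: [2.171, 2.271, -0.0]
ft_force: [0.2, 0.1, 0.0]
opening: 0.0917
finger_force: 0.0
```

```bash
python3 go.py .635 -.228 .25 -0.67
```

```text
pos [0.523  0.2523 0.0925] q [-0.79  0.63  0.36  2.05 -0.42  0.53 -0.08] t 10.65 tilt [-1.e-04  0.e+00 -1.e+00]
(array([-484.9,   90.2, -157.4]), np.float64(0.715))
```

send_rows(increments=[[[0, 0, -30], 0], [[0, 0, -75], 0], [[0, 0, -120], 0], [[0, 0, -165], 0], [[-30, 5, -185], 0], [[-70, 12, -185], 0.05], [[-115, 20, -185], 0.1], [[-160, 29, -185], 0.2]])

```text
t: 11.45
ee_pos: [0.5592, 0.0925, 0.2781]
eef_rot: [-2.388, -2.041, -0.002]
ft_force: [0.9, 0.7, -0.7]
opening: 0.0932
finger_force: 0.0
```

```bash
python3 go.py .635 -.228 .25 -0.67
```

```text
pos [0.5592 0.0925 0.2781] q [-0.7   0.39  0.61  1.93 -0.28  0.91 -0.11] t 11.45 tilt [ 8.e-04  7.e-04 -1.e+00]
(array([-304.8,  124.7,   27.9]), np.float64(0.514))
```

send_rows(increments=[[[-45, 18, 0], 0.07], [[-90, 37, 0], 0.15], [[-135, 55, 0], 0.23], [[-180, 74, 0], 0.31], [[-225, 92, 5], 0.39], [[-265, 109, 15], 0.46], [[-295, 121, 25], 0.51], [[-305, 125, 28], 0.514]])

```text
t: 12.25
ee_pos: [0.6348, -0.2309, 0.2485]
eef_rot: [2.831, 1.361, -0.003]
ft_force: [0.4, -1.0, -0.2]
opening: 0.0934
finger_force: 0.0
```

send_rows(increments=[[[0, 0, 0], 0], [[0, 0, 0], 0], [[0, 0, 0], 0]])

```text
t: 12.55
ee_pos: [0.6359, -0.2249, 0.25]
eef_rot: [-2.825, -1.373, -0.001]
ft_force: [0.1, 0.7, 0.4]
opening: 0.093
finger_force: 0.0
```

```bash
python3 -c "
from h import *
c=save('wrist','w4')
import numpy as np
m=cv2.inRange(cv2.cvtColor(c['pixels'],cv2.COLOR_BGR2HSV),(50,60,85),(90,255,255))
n,l,s,ce=cv2.connectedComponentsWithStats(m); i=1+np.argmax(s[1:,4]); print(s[i])
r=cv2.minAreaRect(np.argwhere(l==i)[:,::-1].astype(np.float32)); b=cv2.boxPoints(r); print(b.tolist())
X=np.array([atz(c,p,.085)[:2] for p in b]); print(X,X.mean(0)); d=np.diff(X,axis=0); print(np.hypot(*d.T),np.arctan2(d[:,1],d[:,0]))
"; python3 go.py .635 -.228 .046 -0.67
```

```text
[256 172  16  53 270]
[[255.291748046875, 172.1681671142578], [269.8446044921875, 171.64842224121094], [271.69683837890625, 223.51084899902344], [257.14398193359375, 224.0305938720703]]
[[ 0.62925509 -0.19802035]
 [ 0.64061962 -0.20629216]
 [ 0.60954342 -0.2484954 ]
 [ 0.59771075 -0.23991527]] [ 0.61928222 -0.22318079]
[0.01405616 0.05241034 0.01461611] [-0.62918179 -2.20550169  2.51420471]
pos [ 0.636  -0.2249  0.25  ] q [-0.17  0.59  0.7   1.72 -0.44  0.99  0.02] t 12.6 tilt [ 0.0011 -0.     -1.    ]
(array([ -3.2,   1.1, 204. ]), np.float64(0.004))
```

send_rows(increments=[[[-3, 1, 40], 0], [[-3, 1, 85], 0], [[-3, 1, 125], 0], [[-3, 1, 160], 0], [[-3, 1, 185], 0], [[-3, 1, 200], 0], [[-3, 1, 204], 0], [[-3, 1, 204], 0]])

```text
t: 13.4
ee_pos: [0.6349, -0.2295, 0.0461]
eef_rot: [2.827, 1.37, 0.001]
ft_force: [1.5, 0.1, 0.4]
opening: 0.0934
finger_force: 0.0
```

send_rows(increments=[[[0, 0, 0], 0], [[0, 0, 0], 0], [[0, 0, 0], 0], [[0, 0, 0], 0], [[0, 0, 0], 0], [[0, 0, 0], 0], [[0, 0, 0], 0]], jaw=20)

```text
t: 14.1
ee_pos: [0.6345, -0.2298, 0.0457]
eef_rot: [-2.828, -1.369, -0.0]
ft_force: [-0.7, 0.7, 2.7]
opening: 0.05
finger_force: 30.0
```

```bash
python3 go.py .635 -.228 .046 -0.67
```

```text
pos [ 0.6345 -0.2298  0.0457] q [-0.05  0.81  0.51  1.86 -0.64  0.64  0.19] t 14.1 tilt [ 1.e-04  0.e+00 -1.e+00]
(array([ 1.7, -0.8, -0.3]), np.float64(0.001))
```

```bash
python3 go.py .54 .1 .27 0.045
```

```text
pos [ 0.6345 -0.2298  0.0457] q [-0.05  0.81  0.51  1.86 -0.64  0.64  0.19] t 14.1 tilt [ 1.e-04  0.e+00 -1.e+00]
(array([ 200.1, -278.7, -224.3]), np.float64(-0.714))
```

send_rows(increments=[[[0, 0, -15], 0], [[0, 0, -40], 0], [[0, 0, -85], 0], [[0, 0, -130], 0], [[0, 0, -170], 0], [[0, 0, -205], 0], [[0, 0, -224], 0], [[0, 0, -224], 0]])

```text
t: 14.9
ee_pos: [0.6352, -0.2307, 0.2731]
eef_rot: [2.825, 1.367, 0.006]
ft_force: [-0.4, 1.2, -5.1]
opening: 0.0494
finger_force: 30.0
```

```bash
python3 go.py .53 .1 .27 0.045
```

```text
pos [ 0.6352 -0.2307  0.2731] q [-0.18  0.57  0.72  1.7  -0.43  1.03  0.02] t 14.9 tilt [ 0.0019  0.0043 -1.    ]
(array([ 194.1, -287.7,    2.2]), np.float64(-0.714))
```

send_rows(increments=[[[24, -36, 0], -0.09], [[49, -72, 0], -0.18], [[73, -108, 0], -0.27], [[97, -144, 0], -0.36], [[121, -180, 0], -0.45], [[146, -216, 0], -0.54], [[170, -252, 0], -0.63], [[190, -282, 0], -0.714]])

```text
t: 15.7
ee_pos: [0.5291, 0.0963, 0.2684]
eef_rot: [-2.164, -2.275, 0.003]
ft_force: [0.9, 1.0, -3.5]
opening: 0.0494
finger_force: 30.0
```

send_rows(increments=[[[2, 0, 0], 0], [[2, 0, 0], 0], [[2, 0, 0], 0], [[2, 0, 0], 0]])

```text
t: 16.1
ee_pos: [0.5312, 0.0945, 0.2693]
eef_rot: [2.174, 2.268, -0.001]
ft_force: [-0.6, -0.3, -4.4]
opening: 0.0499
finger_force: 30.0
```

```bash
python3 -c "
from h import *
c=save('wrist','w5'); cv2.imwrite('pics/w5b.png',cv2.resize(c['pixels'][:290],(800,414),interpolation=cv2.INTER_CUBIC))"; python3 go.py .527 .166 .25 0.045
```

```text
pos [0.5312 0.0947 0.2694] q [-0.7   0.35  0.56  1.99 -0.24  0.87  0.04] t 16.15 tilt [-6.e-04 -3.e-04 -1.e+00]
(array([71.4, -1.2, 19.3]), np.float64(-0.003))
```

View pics/w5b.png

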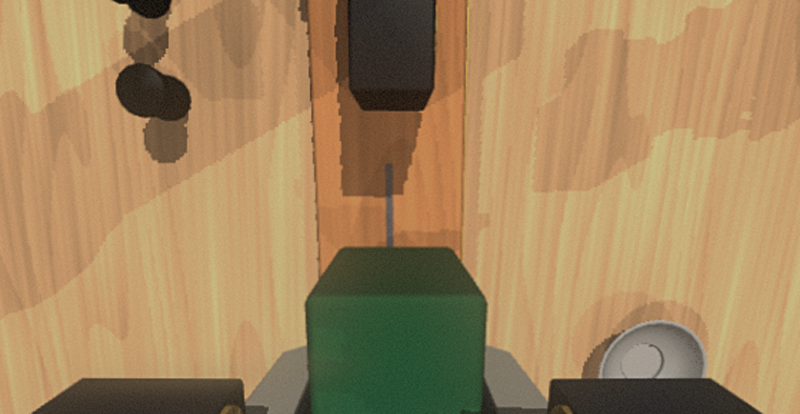

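```bash
python3 - <<'E'
from h import *
B=load('w5'); q=lambda x,y:((x+.5)*.7-.5,(y+.5)*.7-.5)
for p,z in (((350,90),.13),((433,91),.13),((361,109),.03),((428,109),.03),((309,298),.3086),((484,297),.3086),((343,248),.2236),((455,247),.2236)): print(atz(B,q(*p),z).round(4))
E
```

```text
[0.4982 0.2061 0.13  ]
[0.5463 0.2076 0.13  ]
[0.4977 0.2061 0.03  ]
[0.5495 0.2084 0.03  ]
[0.5052 0.1299 0.3086]
[0.5516 0.1322 0.3086]
[0.5054 0.1293 0.2236]
[0.5537 0.1319 0.2236]
```

send_rows(increments=[[[25, -1, 0], 0], [[50, -1, 15], 0], [[70, -1, 40], 0], [[70.5, -1, 75], 0], [[70.5, -1, 110], 0], [[70.5, -1, 145], 0], [[70.5, -1, 170], 0], [[70.5, -1, 180], 0]])

```text
t: 16.95
ee_pos: [0.5254, 0.1665, 0.0863]
eef_rot: [-2.17, -2.27, 0.006]
ft_force: [-1.1, -0.1, -4.0]
opening: 0.05
finger_force: 30.0
```

send_rows(increments=[[[0, 0, 2], 0], [[0, 0, 4], 0], [[0, 0, 4], 0], [[0, 0, 4], 0], [[0, 0, 4], 0]])

```text
t: 17.45
ee_pos: [0.5273, 0.1667, 0.0864]
eef_rot: [2.17, 2.271, 0.002]
ft_force: [0.2, 0.5, -3.7]
opening: 0.0499
finger_force: 30.0
```

```bash
python3 go.py .527 .165 .0757 0.045
```

```text
pos [0.5273 0.1667 0.0864] q [-0.65  0.61  0.36  2.12 -0.46  0.48  0.1 ] t 17.45 tilt [ 6.0e-04  1.5e-03 -1.0e+00]
(array([-1.7, -0.4, 10.7]), np.float64(0.0))
```

send_rows(increments=[[[-1, 0, 2], 0], [[-1, 0, 4], 0], [[-1, 0, 6], 0], [[-1, 0, 8], 0], [[-1, 0, 9], 0], [[-1, 0, 9], 0], [[-1, 0, 9], 0], [[-1, 0, 9], 0]])

```text
t: 18.25
ee_pos: [0.527, 0.1655, 0.0766]
eef_rot: [2.171, 2.271, 0.0]
ft_force: [0.9, 0.0, -4.4]
opening: 0.0496
finger_force: 30.0
```

send_rows(increments=[[[0, 0, 0.5], 0], [[0, 0, 1], 0], [[0, 0, 1], 0], [[0, 0, 1], 0]])

```text
t: 18.65
ee_pos: [0.5269, 0.1655, 0.0756]
eef_rot: [2.171, 2.271, -0.0]
ft_force: [0.8, 0.6, -3.9]
opening: 0.0493
finger_force: 30.0
```

send_rows(increments=[[[0, 0, 0.5], 0], [[0, 0, 1], 0], [[0, 0, 1], 0], [[0, 0, 1], 0]])

```text
t: 19.05
ee_pos: [0.527, 0.1656, 0.0754]
eef_rot: [-2.171, -2.271, -0.001]
ft_force: [-2.6, 0.3, 7.5]
opening: 0.0501
finger_force: 30.0
```

send_rows(increments=[[[0, 0, 0], 0], [[0, 0, 0], 0], [[0, 0, 0], 0], [[0, 0, 0], 0], [[0, 0, 0], 0], [[0, 0, 0], 0]], jaw=93)

```text
t: 19.65
ee_pos: [0.5269, 0.1655, 0.0745]
eef_rot: [2.171, 2.271, -0.0]
ft_force: [0.2, -0.1, -0.0]
opening: 0.0913
finger_force: 0.0
```

send_rows(increments=[[[0, 0, -30], 0], [[0, 0, -70], 0], [[0, 0, -110], 0], [[-30, 0, -135], 0], [[-75, 0, -140], 0], [[-115, 0, -140], 0], [[-130, 0, -140], 0], [[-130, 0, -140], 0]])

```text
t: 20.45
ee_pos: [0.5327, 0.0333, 0.2149]
eef_rot: [2.175, 2.266, 0.0]
ft_force: [0.1, 0.1, -0.0]
opening: 0.0933
finger_force: 0.0
```

```bash
python3 -c "
from h import *
c=save('wrist','w6'); cv2.imwrite('pics/w6b.png',cv2.resize(c['pixels'][:290],(800,414),interpolation=cv2.INTER_CUBIC))"; python3 go.py .528 .0315 .061 0.054
```

```text
pos [0.5327 0.0354 0.2145] q [-0.55  0.41  0.52  2.06 -0.3   0.74  0.21] t 20.5 tilt [ 4.e-04 -2.e-04 -1.e+00]
(array([ -3.7,  -4.8, 153.5]), np.float64(-0.011))
```

View pics/w6b.png

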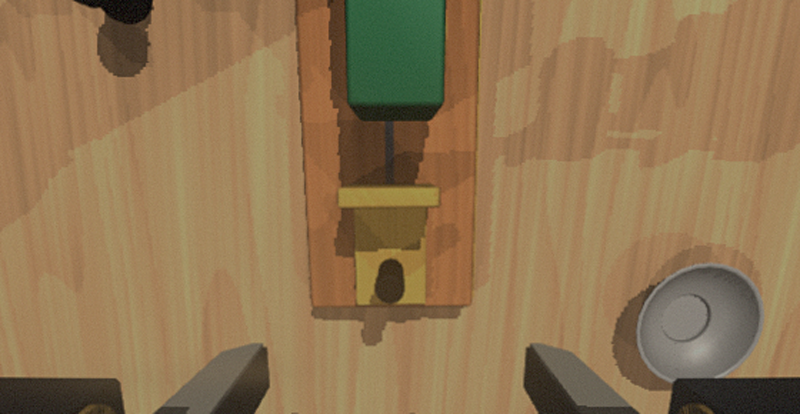

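```bash
python3 - <<'E'
from h import *
B=load('w6'); q=lambda x,y:((x+.5)*.7-.5,(y+.5)*.7-.5)
for p,z in (((389,290),.096),((390,268),.045),((339,187),.09),((438,186),.09),((350,106),.115),((443,104),.115),((313,305),.03),((471,304),.03)): print(atz(B,q(*p),z).round(4))
E
python3 go.py .528 .0315 .061 0.054
```

```text
[0.5273 0.0318 0.096 ]
[0.5272 0.0347 0.045 ]
[0.4961 0.0903 0.09  ]
[0.5531 0.0932 0.09  ]
[0.5038 0.132  0.115 ]
[0.5509 0.135  0.115 ]
[0.4713 0.0014 0.03  ]
[0.588  0.0071 0.03  ]
pos [0.5327 0.0354 0.2145] q [-0.55  0.41  0.52  2.06 -0.3   0.74  0.21] t 20.5 tilt [ 4.e-04 -2.e-04 -1.e+00]
(array([ -3.7,  -4.8, 153.5]), np.float64(-0.011))
```

send_rows(increments=[[[-3, -5, 30], -0.01], [[-3, -5, 65], -0.01], [[-3, -5, 100], -0.01], [[-3, -5, 125], -0.01], [[-3, -5, 143], -0.01], [[-3, -5, 151], -0.01], [[-3, -5, 152], -0.01], [[-3, -5, 152], -0.01]])

```text
t: 21.3
ee_pos: [0.5282, 0.0332, 0.0629]
eef_rot: [-2.158, -2.283, -0.001]
ft_force: [0.7, 0.8, 0.3]
opening: 0.0925
finger_force: 0.0
```

send_rows(increments=[[[0, 0, 0], 0], [[0, 0, 0], 0], [[0, 0, 0], 0], [[0, 0, 0], 0], [[0, 0, 0], 0], [[0, 0, 0], 0], [[0, 0, 0], 0], [[0, 0, 0], 0]], jaw=5)

```text
t: 22.1
ee_pos: [0.5279, 0.0323, 0.0626]
eef_rot: [-2.16, -2.282, 0.0]
ft_force: [-0.1, 0.2, 1.3]
opening: 0.0333
finger_force: 0.0
```

```bash
python3 go.py .5245 .0895 .0615 0.054; python3 -c "
from h import *
print(get_obs()['ft_force'])"
```

```text
pos [0.5279 0.0323 0.0626] q [-0.38  0.63  0.31  2.19 -0.49  0.39  0.39] t 22.1 tilt [-0. -0. -1.]
(array([57.3, -0.3,  1.1]), np.float64(0.001))
[-0.05880829  0.15138001  1.32976144]
```

send_rows(increments=[[[0, 0, 0], 0], [[0, 0, 0], 0], [[0, 0, 0], 0], [[0, 0, 0], 0], [[0, 0, 0], 0]])

```text
t: 22.6
ee_pos: [0.5289, 0.0324, 0.0626]
eef_rot: [2.159, 2.281, 0.002]
ft_force: [5.3, 0.4, -4.0]
opening: 0.0176
finger_force: 30.0
```

send_rows(increments=[[[4, 0, 0], 0], [[8, 0, 0], 0], [[12, 0, 0], 0], [[16, 0, 0], 0], [[20, 0, 0], 0], [[24, 0, 0], 0], [[28, 0, 0], 0], [[32, 0, 0], 0]])

```text
t: 23.4
ee_pos: [0.5273, 0.064, 0.0626]
eef_rot: [2.159, 2.28, 0.001]
ft_force: [6.8, -1.7, -5.5]
opening: 0.0178
finger_force: 30.0
```

send_rows(increments=[[[1.5, 0, 0], 0], [[3, 0, 0], 0], [[4.5, 0, 0], 0], [[6, 0, 0], 0], [[7.5, 0, 0], 0], [[9, 0, 0], 0], [[10.5, 0, 0], 0], [[12, 0, 0], 0]])

```text
t: 24.2
ee_pos: [0.5267, 0.0752, 0.0626]
eef_rot: [2.159, 2.279, 0.001]
ft_force: [6.1, -3.6, -6.0]
opening: 0.0176
finger_force: 30.0
```

send_rows(increments=[[[1, 0, 0], 0], [[2, 0, 0], 0], [[3, 0, 0], 0], [[4, 0, 0], 0], [[5, 0, 0], 0], [[6, 0, 0], 0], [[7, 0, 0], 0], [[8, 0, 0], 0]])

```text
t: 25.0
ee_pos: [0.5263, 0.0825, 0.0626]
eef_rot: [2.159, 2.278, 0.0]
ft_force: [6.3, -5.7, -5.5]
opening: 0.0171
finger_force: 30.0
```

send_rows(increments=[[[1, 0, 0], 0], [[2, 0, 0], 0], [[3, 0, 0], 0], [[4, 0, 0], 0], [[4, 0, 0], 0]])

```text
t: 25.5
ee_pos: [0.5262, 0.0861, 0.0626]
eef_rot: [2.159, 2.277, 0.0]
ft_force: [6.8, -6.5, -5.4]
opening: 0.0172
finger_force: 30.0
```

send_rows(increments=[[[0.7, 0, 0], 0], [[1.4, 0, 0], 0], [[2.1, 0, 0], 0], [[2.5, 0, 0], 0]])

```text
t: 25.9
ee_pos: [0.5261, 0.0872, 0.0626]
eef_rot: [2.16, 2.275, -0.001]
ft_force: [6.4, -12.8, -6.0]
opening: 0.0177
finger_force: 30.0
```

send_rows(increments=[[[0.5, 0, 0], 0], [[0.8, 0, 0], 0], [[0.8, 0, 0], 0]])

```text
t: 26.2
ee_pos: [0.5261, 0.0872, 0.0626]
eef_rot: [2.16, 2.273, -0.002]
ft_force: [7.2, -13.9, -5.2]
opening: 0.0176
finger_force: 30.0
```

```bash
python3 -c "
from h import *
s=save('scene','sc2')['pixels'];d=save('side','s2')['pixels']
A=np.zeros((600,800,3),np.uint8)
A[:600,:330]=cv2.resize(d[100:200,255:310],None,fx=6,fy=6,interpolation=cv2.INTER_CUBIC)
A[:240,335:800]=cv2.resize(s[190:270,320:475],None,fx=3,fy=3,interpolation=cv2.INTER_CUBIC)
cv2.imwrite('pics/c3.png',A)"
```

send_rows(increments=[[[0, 0, 0], 0], [[0, 0, 0], 0], [[0, 0, 0], 0], [[0, 0, 0], 0]], jaw=60)

```text
t: 26.7
ee_pos: [0.5242, 0.092, 0.0626]
eef_rot: [-2.158, -2.282, 0.0]
ft_force: [1.0, -0.0, -0.1]
opening: 0.0448
finger_force: 0.0
```

send_rows(increments=[[[0, 0, -20], 0], [[0, 0, -60], 0], [[0, 0, -105], 0], [[0, 0, -150], 0], [[30, 0, -195], 0], [[70, 0, -240], 0], [[110, 0, -280], 0], [[110, 0, -290], 0]])

```text
t: 27.5
ee_pos: [0.518, 0.2053, 0.3549]
eef_rot: [-2.154, -2.286, -0.004]
ft_force: [0.2, -0.2, -1.9]
opening: 0.0599
finger_force: 0.0
```

send_rows(increments=[[[0, 0, 0], 0], [[0, 0, 0], 0], [[0, 0, 0], 0]])

```text
t: 27.8
ee_pos: [0.5179, 0.2004, 0.3515]
eef_rot: [-2.16, -2.28, 0.003]
ft_force: [-0.5, -0.8, 0.4]
opening: 0.0601
finger_force: 0.0
```

```bash
python3 -c "
from h import *
c=save('wrist','w7'); cv2.imwrite('pics/w7b.png',cv2.resize(c['pixels'][60:270,130:410],(800,600),interpolation=cv2.INTER_CUBIC)); print(get_obs()['ee_pos'])"
```

```text
[0.51799707 0.20029529 0.35148527]
```

View pics/w7b.png

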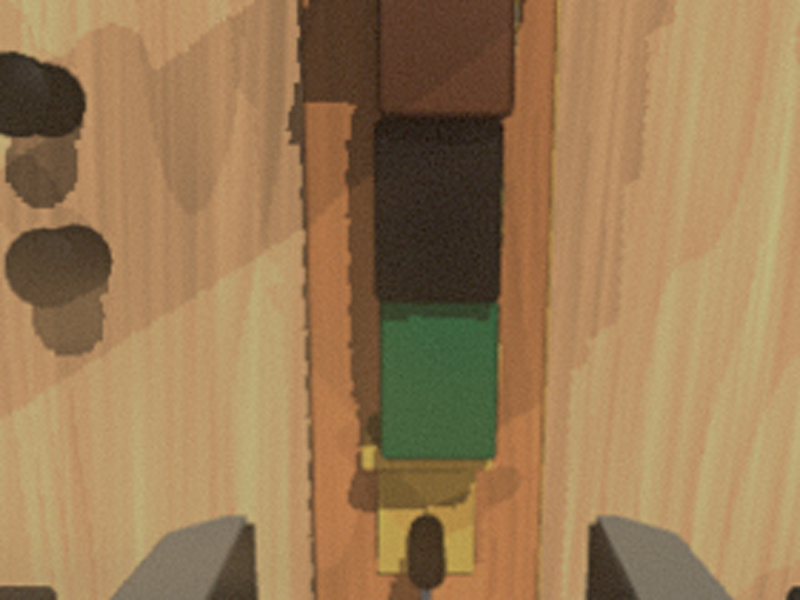

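```bash
python3 - <<'E'
from h import *
B=load('w7'); k=280/800; q=lambda x,y:(130+(x+.5)*k-.5,60+(y+.5)*k-.5)
yaw=.053; r=lambda P:(np.array([[np.cos(yaw),np.sin(yaw)],[-np.sin(yaw),np.cos(yaw)]])@(P[:2]-[.5196,.1885])*1e3).round(1)
for n,p,z in (('tall',(380,115),.145),('tall',(512,115),.145),('med far',(376,122),.13),('med far',(502,122),.13),('med',(377,299),.13),('med',(498,300),.13),('small far',(382,318),.115),('sm far',(498,318),.115),('small',(382,458),.115),('small',(495,458),.115),('plate',(363,447),.09),('rackL',(303,200),.03),('rackR',(549,300),.03),('rackL',(310,500),.03),('rackR',(540,500),.03)): print(n,r(atz(B,q(*p),z)))
E
```

```text
tall [-17.9  98.1]
tall [29.8 98.3]
med far [-20.1  96.2]
med far [27.4 96.4]
med [-20.3  29.3]
med [27.3 29.1]
small far [-19.   19.4]
sm far [28.6 19.6]
small [-19.4 -40.6]
small [ 28.7 -40.5]
plate [-29.  -43.1]
rackL [-60.3  63.5]
rackR [60.2 15.3]
rackL [-60.9 -89.7]
rackR [ 59.3 -89.4]
```

```bash
python3 -c "
from rig import sign_off
print(sign_off())"
```

```text
the job is handed in; nothing more can be done
None
```

The job is handed in: the black and green barometers stand beside the tall one in height order with dials to the front, faces in line to about 2.5 mm, and the end stop is slid up snug; the arm is clear and no bystander was touched (the sign-off returned no verdict).

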